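# Load connectors in a fixture plate and hold it out over the stand's edge

### The arm

A 6-joint arm with a two-finger parallel gripper is mounted at the origin on a cart in front of the work surface, level with it; the furniture and walls round the work are solid. World frame = base frame: x ahead of the robot, y to its left, z up, the work surface at z = 0. Lengths are in m, angles in degrees, forces in N, time in s.
With the tool pointing down it reaches from about 0.375 to 0.9 m from the base axis. Payload 3.1 kg.
Tool frame: the origin (TCP) lies on the centre line of the jaws, within the pads' length; the fingertips stand 22 mm ahead of it and the grasp point (between the pads) lies 3 mm ahead of it; y points along the fingers, z is the direction in which the jaws open and shut, and the axes are right-handed (so a half turn about y gives the same grasp; the last joint's range is limited). The gripper opens to 87 mm and grips with 3 to 60 N. Pads are 19 mm wide; open, the fingers measure 117 mm over their backs; the gripper's body (75 mm by 190 mm) begins 51 mm behind the grasp point.
Start: joints at [64.887, 30.224, 82.088, -0, 67.689, -10.227], TCP at [0.161, 0.604, 0.245] pointing down, gripper open.
Joint ranges: [-176.69, 176.69], [-43.24, 126.21], [12.49, 139.97], [-82, 262], [0, 151.66], [-163.58, 163.58]. Speed limits (degrees/s): [159.86, 159.86, 180, 180, 180, 180].

### API

Orientations are given as a 3x3 rotation matrix whose columns are the frame's x, y, z axes.
In Python, from rig import bot gives the robot as it stands.
- The arm moves only by the tool jog_arm, never from a script. Its argument "motion" is one flat list of numbers, 6 for each row, row after row: the shift along the tool's x, y, z in mm, then the turn, a rotation vector about the tool's x, y, z in degrees. A call has 1 to 20 rows; each row is the pose to reach, as a shift and turn from the pose commanded when the call began, along the tool's axes at that moment; what a row does not reach only later rows make up. A row lasts 1/8 s, in which the tool goes at most 62.5 mm and 10.7 degrees, less where a joint would pass 70% of its speed; a pose out of reach is approached as far as the arm can. A call with a gripper value outside its range is refused whole. "gripper" is the opening, from 0 (shut) to 1 (fully open), set as the call begins (left out, the last holds). The fingers move at their own pace and stop on an object; the grip force is fixed at half the most. Time passes only in rows, so rows that repeat a pose let the fingers close. It gives the time, the measured TCP pose, the force and the opening at its end, in the units of the state.
- bot.read_state(): the state, without advancing time (a new reading comes with each control period).
- bot.capture(name): name is "scene" or "top"; returns (picture, depth): 480x640x3 uint8, red, green, blue; 480x640 float32, m along the optical axis (not along the pixel's ray), 0 where there is no reading.
- bot.get_calibration(name): a dict with "mtx" (3x3 intrinsics, pixels), "pose" (4x4, takes a point from camera to world coordinates). Camera axes: x right, y up, looking along -z (the intrinsics and any distortion apply to the point x, -y, -z); pixel columns grow to the right and rows downward; lengths in m; the calibration is good to about 2 mm. A picture is of the moment at which its call begins. get_calibration takes no time and is no camera call.
- bot.hand_in(): hands the job in, once; it reports no verdict.
The state is a dict: "time_s": time; "joint_positions": joint angles; "qvel": joint speeds; "tau": joint torques, N m; "position": TCP position; "tcp_rot": TCP orientation; "force": force on the tool from outside, world axes, zero at the start; "moment": the same for the moment, N m; "opening": opening from 0.0 (shut) to 1.0 (fully open).
Only numpy, scipy, OpenCV 4.12 (cv2) and the standard library are available. Lean on these libraries where they do the work, as an engineer would, in place of code of your own. Each camera call takes 0.05 s, during which the arm holds its last target.

### The job

Seat the two loose white connectors in their own nests on the fixture plate, in line with the connector that already sits there and with their pin faces the same way as its own. Then slide the plate out over the front edge of its stand, flat on the bed between the guides, until that edge lies under the red band painted across the plate. The loaded front end now outweighs the rest, so do not let go of it: the job finishes with the gripper still holding the plate level and still, so that a colleague can press the retaining clips in from below. Leave the other things on the table where they are.

Things in the scene. Friction and masses are not known exactly. Their poses are not given: they have to be found in the camera images.
- stand: Fixed stand: plywood bed 190 x 150 mm (x, y), bright steel strip on its front edge, aluminium cheeks. Origin: centre of its underside, on the table. Bed's upper face at z = 100 mm, front edge at x = -95 mm; -x is outward, towards the robot. Dark guide rails along x (12 mm wide, 10 mm above the bed, y = +-63 mm) end flush with the front edge.
- stand_edge (a point): Middle of the upper front edge of the stand's bed (axes as the stand's: -x outward).
- plate: Loose aluminium plate 200 x 110 x 6 mm, about 0.6 kg, on the bed between the rails (2 mm play each side), its front 15 to 40 mm over the edge at the start. Origin: centre of its underside; -x is its front. Dark nest block 36 x 106 x 8 mm on it, centred 70 mm before the origin. Loaded mass centre about 25 mm before the origin; at the mark the handle needs 3 to 5 N of hold-down.
- plate_mark (a point): Middle of the red band, on the plate's upper face, 10 mm behind the plate's origin (110 mm from its front end). The band is 8 mm wide and runs across the plate along y (axes as the plate's).
- plate_handle (a point): Centre of the black bow handle's bar, 66 mm behind the plate's origin, 26 mm above its upper face. The bar runs along the plate's x: 54 mm long, 12 mm wide (y), 12 mm high, underside 20 mm above the plate, posts at x = +-22 mm. Pinch it from above, fingers closing along the plate's y.
- nest_1 (a point): Centre of the floor of the nest for conn_1, the widest pocket, at the plate's +y end of the row. Pocket 26 x 26 mm (x, y), 4 mm deep below the block's top. Axes as the plate's.
- nest_2 (a point): Centre of the floor of the nest for conn_2, the middle pocket, 33 mm from nest_1. Pocket 26 x 22 mm (x, y), 4 mm deep. Axes as the plate's.
- nest_3 (a point): Centre of the floor of the nest in which conn_3 already sits, the narrowest pocket, 29 mm from nest_2. Pocket 26 x 18 mm (x, y), 4 mm deep. Axes as the plate's.
- conn_1: Loose low white connector housing, with a row of four black pin holes on its -x face. Body 22 x 22 x 10 mm, with a small latch to 13 mm on top; 20 g. Origin: centre of its underside; it lies upright on the blue mat, whose top is at z = 2 mm. Grasp it across its x faces (22 mm). It is turned no more than 0.6 rad from the robot's axes.
- conn_2: Loose taller white connector housing, with six black pin holes in two rows on its -x face. Body 22 x 18 x 14 mm (x, y, z), with a small latch to 17 mm; 20 g. Origin: centre of its underside; it lies upright on the blue mat, turned no more than 0.6 rad from the robot's axes. Grasp it across its x faces (22 mm).
- conn_3: White connector housing, with four black pin holes in two rows on its -x face, already seated in nest_3. Body 22 x 14 x 14 mm (x, y, z), with a small latch to 17 mm; 20 g. Origin: centre of its underside.
- face_1 (a point): Centre of the pin face of conn_1 (on its -x side, 11 mm from its middle, at half height; in the nest it must point to the plate's front, -x).
- face_2 (a point): Centre of the pin face of conn_2 (on its -x side, 11 mm from its middle, at half height; in the nest it must point to the plate's front, -x).
- face_3 (a point): Centre of the pin face of conn_3 (on its -x side, 11 mm from its middle, at half height; in the nest it must point to the plate's front, -x).
- jar: Bystander: cream jar with a yellow lid, 55 mm wide, 70 mm high, on the table; origin under its centre.
- tape: Bystander: roll of blue tape, 68 mm wide, 18 mm high, on the table; origin under its centre.
- bottle: Bystander: white dispenser bottle with a red spout, 62 mm wide, 150 mm high, on the table; origin under its centre.
- cutter: Bystander: red-handled flush cutter, 60 x 110 x 12 mm, lying on the table; origin under its centre.

How it is judged:
By the outcome, as a careful person would: the job done as asked, in the order asked, and still so for the second after the job is handed in, while the arm keeps its last pose, push and grip.
It also fails if it takes over 64 s, if anything falls off the work surface, if the arm or the gripper's body presses on something with over 40 N, if the wrist force passes 120 N, or if a joint passes its speed limit or range.

## Working session

There is one attempt and no reset: what is moved stays moved. The work goes in short steps, Python scripts to look and compute and a tool call to move; the robot and the scene stay as the last step left them, time stands still between calls to the robot, and variables do not carry over. Pictures are saved under pics/ and viewed, and the job is handed in when it is done.

Besides the shell and the picture viewer there is one more tool, called after "Emit:" as name(argument=value, ...), one argument or row to a line, values as JSON. jog_arm: Moves the arm, as the interface text tells. Its arguments: {"type":"object","properties":{"motion":{"type":"array","items":{"type":"number"}},"gripper":{"type":"number"}},"required":["motion"]}

```bash
ls; mkdir -p pics
python3 - <<'E'
from rig import bot
import cv2,numpy as np
s=bot.read_state()
for k,v in s.items(): print(k,np.round(v,4).tolist())
for n in("scene","top"):
    p,d=bot.capture(n); cv2.imwrite(f"pics/{n}0.png",p[:,:,::-1]); np.save(f"pics/{n}0.npy",d)
    c=bot.get_calibration(n); print(n,{k:np.round(v,4).tolist() for k,v in c.items()})
E
```

```text
pics
time_s 0.0
joint_positions [64.8895, 30.2794, 82.1537, -0.002, 67.6874, -10.2265]
qvel [-0.0129, 0.0556, -0.092, 0.0711, 0.0866, 0.0752]
tau [-0.0005, -44.0041, -17.6593, 0.0632, 0.0583, -0.0002]
position [0.1602, 0.6034, 0.2436]
tcp_rot [[0.9665, -0.0009, 0.2568], [-0.2569, -0.0019, 0.9664], [-0.0003, -1.0, -0.0021]]
force [-0.1201, 0.7391, 0.4381]
moment [0.0051, 0.06, 0.0317]
opening 0.9966
scene {'mtx': [[569.2551, 0.0, 326.8807], [0.0, 569.2551, 240.0599], [0.0, 0.0, 1.0]], 'pose': [[0.8347, 0.3125, -0.4536, 0.0908], [-0.5508, 0.4665, -0.6921, -0.6022], [-0.0047, 0.8275, 0.5615, 0.6561], [0.0, 0.0, 0.0, 1.0]]}
top {'mtx': [[577.6884, 0.0, 308.5843], [0.0, 577.6884, 250.6604], [0.0, 0.0, 1.0]], 'pose': [[0.0125, 0.997, -0.0769, 0.488], [-0.9999, 0.0121, -0.0054, 0.1043], [-0.0045, 0.077, 0.997, 1.1737], [0.0, 0.0, 0.0, 1.0]]}
```

View pics/scene0.png

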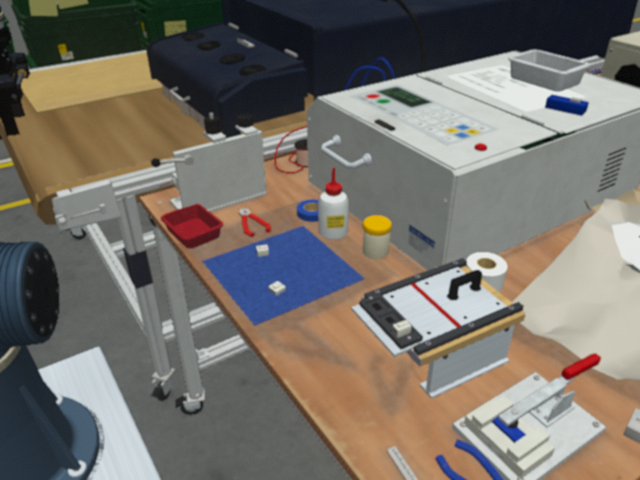

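View pics/top0.png

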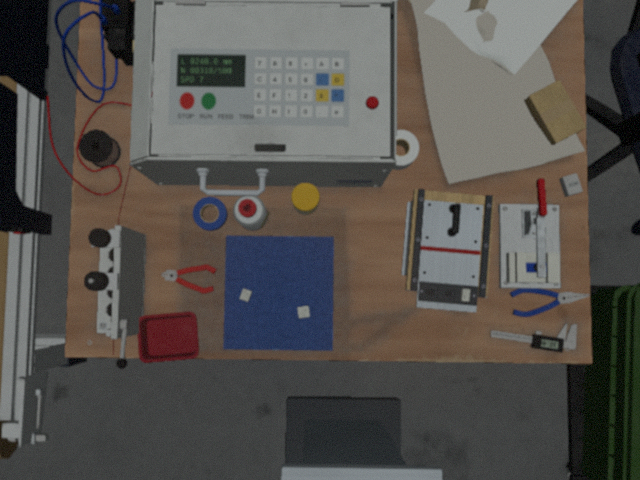

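```bash
cat > h.py <<'E'
from rig import bot
import cv2,numpy as np
def cal(n):
    c=bot.get_calibration(n); return np.array(c["mtx"]),np.array(c["pose"])
def ray(n,u,v):
    K,T=cal(n); d=np.array([(u-K[0,2])/K[0,0],-(v-K[1,2])/K[1,1],-1.]); return T[:3,3],T[:3,:3]@d
def onz(n,u,v,z):
    o,d=ray(n,u,v); return o+d*(z-o[2])/d[2]
def proj(n,P):
    K,T=cal(n); p=T[:3,:3].T@(np.asarray(P,float)-T[:3,3]); return np.array([K[0,0]*p[0]/-p[2]+K[0,2],K[1,1]*-p[1]/-p[2]+K[1,2]])
def crop(p,name,u0,v0,u1,v1,s):
    c=p[v0:v1,u0:u1,::-1]; cv2.imwrite("pics/"+name+".png",cv2.resize(c,None,fx=s,fy=s,interpolation=cv2.INTER_CUBIC))
E
python3 - <<'E'
from h import *
t=cv2.imread("pics/top0.png")[:,:,::-1];s=cv2.imread("pics/scene0.png")[:,:,::-1]
crop(t,"c1",215,230,345,355,6); crop(t,"c2",400,180,500,315,4); crop(s,"c3",230,230,300,305,8); crop(s,"c4",350,250,530,360,4)
E
```

```text
(no output)
```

View pics/c1.png

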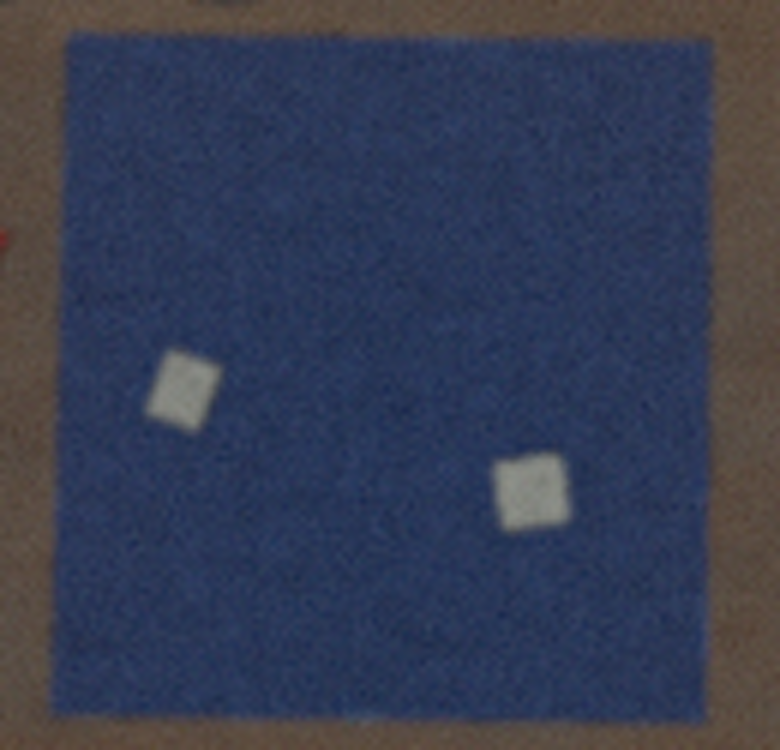

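View pics/c2.png

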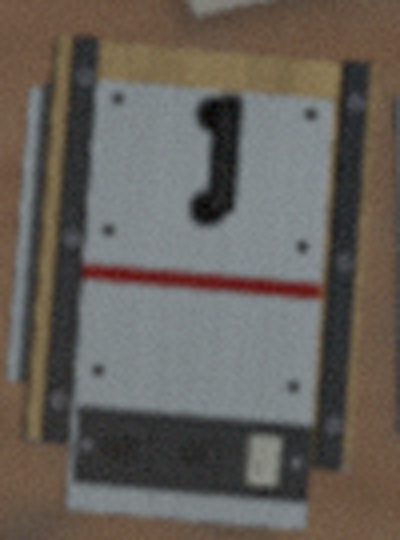

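View pics/c3.png

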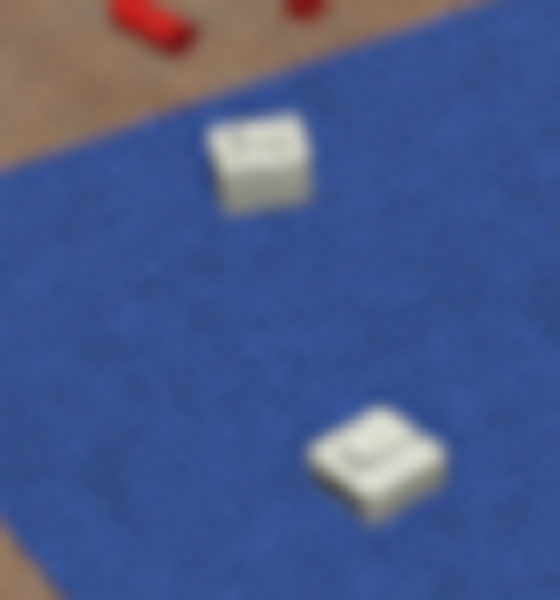

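View pics/c4.png

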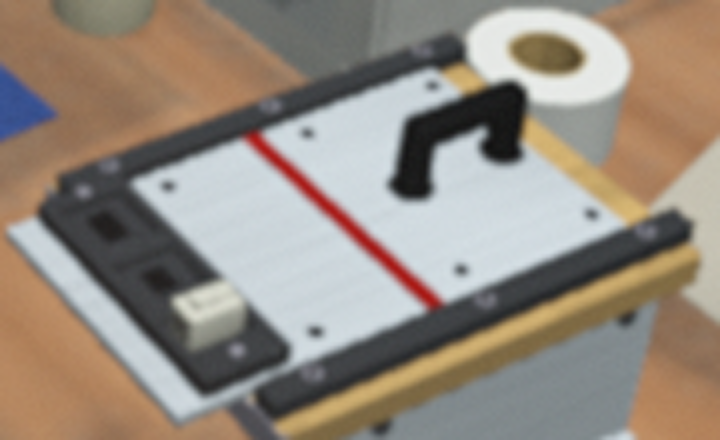

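Run:
```python
from h import *
for n in("top","scene"):
    ps=[bot.capture(n)[0].astype(float) for i in range(4)]
    p=np.mean(ps,0); np.save(f"pics/{n}avg.npy",p)
def e(p,c,w=13):
    u,v=c; q=p[v-w:v+w,u-w:u+w]; lo,hi=np.percentile(q,[30,100]); q=np.clip((q-lo)/(hi-lo)*255,0,255).astype(np.uint8)
    return cv2.resize(q[:,:,::-1],(390,290+100),interpolation=cv2.INTER_CUBIC)
t=np.load("pics/topavg.npy");s=np.load("pics/sceneavg.npy")
cv2.imwrite("pics/e1.png",cv2.resize(np.vstack([np.hstack([e(s,c) for c in((277,288),(263,250),(402,328))]),np.hstack([e(t,c) for c in((304,312),(245,295),(466,295))])]),(790,527)))
```

```text
(no output)
```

View pics/e1.png

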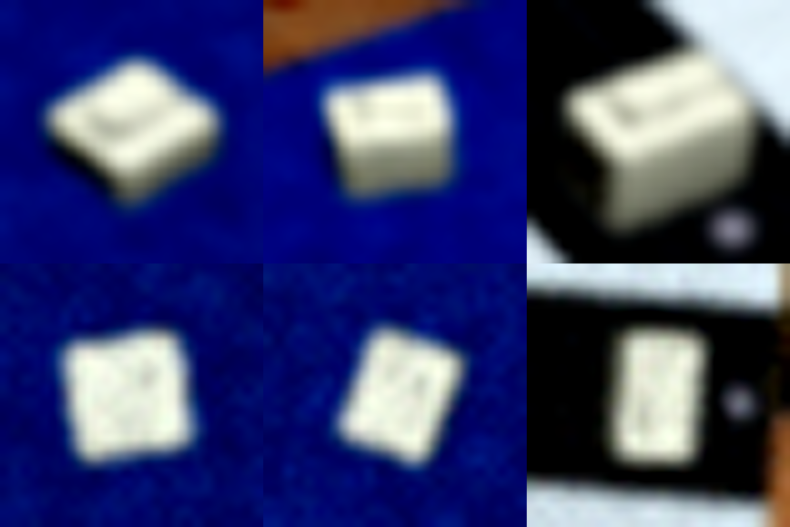

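```bash
cat > m.py <<'E'
from h import *
def line(pts):
    l=cv2.fitLine(pts.astype(np.float32),cv2.DIST_HUBER,0,.01,.01).ravel(); return l
def redband(n,p,box,z=0.106):
    u0,v0,u1,v1=box; q=p[v0:v1,u0:u1].astype(float)
    w=np.clip(q[:,:,0]-1.6*np.maximum(q[:,:,1],q[:,:,2])-10,0,None)
    m=(w>8).astype(np.uint8); k,lab,st,_=cv2.connectedComponentsWithStats(m)
    i=1+np.argmax(st[1:,4]); v,u=np.nonzero(lab==i)
    P=np.array([onz(n,a+u0,b+v0,z)[:2] for a,b in zip(u,v)])
    r=cv2.minAreaRect((P*1000).astype(np.float32)); 
    return r,np.average(P,0,w[v,u]),st[i]
def white(n,p,c,z,r=12):
    u,v=c; q=p[v-r:v+r,u-r:u+r].astype(float); g=q[:,:,0]
    # soft: threshold at half
    big=cv2.resize(g,None,fx=8,fy=8,interpolation=cv2.INTER_CUBIC); th=(np.percentile(g,10)+np.percentile(g,95))/2
    m=(big>th).astype(np.uint8); cs,_=cv2.findContours(m,cv2.RETR_EXTERNAL,cv2.CHAIN_APPROX_NONE)
    cc=max(cs,key=cv2.contourArea)[:,0,:]
    uv=(cc+.5)/8-.5+[u-r,v-r]
    P=np.array([onz(n,a,b,z)[:2]*1000 for a,b in uv]).astype(np.float32)
    return cv2.minAreaRect(P)
E
python3 - <<'E'
from m import *
t=np.load("pics/topavg.npy");s=np.load("pics/sceneavg.npy")
for n,p,b in(("top",t,(405,235,500,265)),("scene",s,(400,270,480,340))):
    print(n,redband(n,p,b))
print("c1",white("top",t,(304,312),.010)); print("c2",white("top",t,(245,295),.011)); print("c3 top",white("top",t,(466,295),.122,9))
for P in((.433,.0085,.1),): print(proj("top",P),proj("scene",P))
E
```

```text
top (((575.195068359375, -151.7382049560547), (107.65161895751953, 4.431160926818848), 85.6987075805664), array([ 0.57488395, -0.15287871]), array([ 16,  12,  59,   7, 138], dtype=int32))
scene (((574.5938110351562, -151.5577392578125), (111.19271850585938, 5.912400722503662), 85.31713104248047), array([ 0.57446236, -0.15480885]), array([ 12,  13,  48,  44, 182], dtype=int32))
c1 ((455.43341064453125, 119.91365051269531), (23.7812557220459, 24.370168685913086), 9.259628295898438)
c2 ((487.8543701171875, 236.99517822265625), (19.81328773498535, 23.61478614807129), 71.19485473632812)
c3 top ((492.6160583496094, -175.3983154296875), (14.817717552185059, 23.568130493164062), 83.3482894897461)
[362.74075661 325.84082823] [296.11079987 283.74645811]
```

Run:
```python
from m import *
def en(p,b,s,hi):
    u0,v0,u1,v1=b; q=np.clip(p[v0:v1,u0:u1]/hi*255,0,255).astype(np.uint8)[:,:,::-1]
    return cv2.resize(q,None,fx=s,fy=s,interpolation=cv2.INTER_CUBIC)
t=np.load("pics/topavg.npy");s=np.load("pics/sceneavg.npy")
cv2.imwrite("pics/n1.png",en(t,(412,275,488,312),10,90)); cv2.imwrite("pics/n2.png",en(s,(350,285,430,355),9,90))
```

```text
(no output)
```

View pics/n1.png

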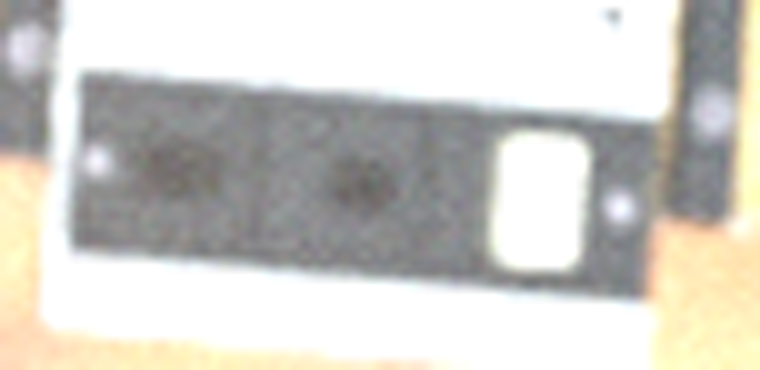

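View pics/n2.png

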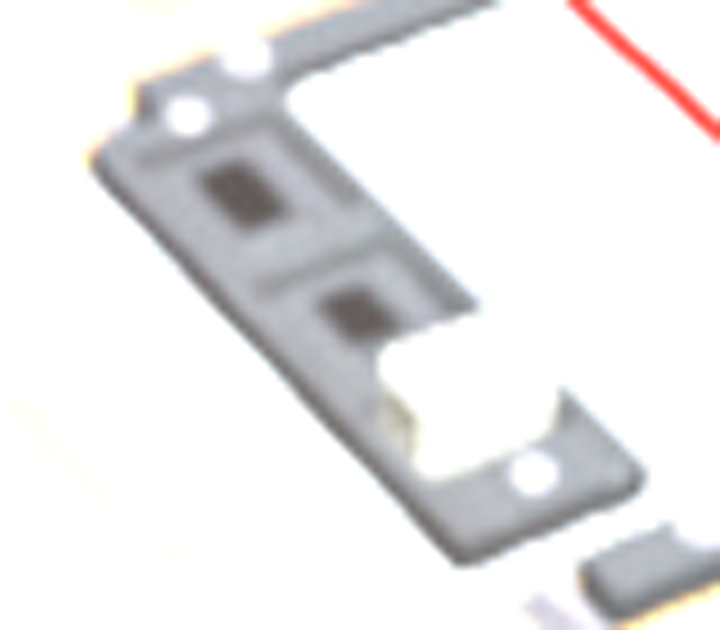

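Run:
```python
from m import *
o=np.array([574.9,-151.65]);a=np.deg2rad(-4.5);R=np.array([[np.cos(a),-np.sin(a)],[np.sin(a),np.cos(a)]])
f=lambda P:(R.T@(P[:2]*1000-o)+[10,0]).round(1)
for n,b,sc,l in(("scene",(350,285),9,[("n1",243,193,.11),("n2",360,314,.11),("scrL",187,117,.114),("scrR",534,472,.114),("blkFrontR",465,562,.110),("blkL",97,160,.112)]),("top",(412,275),10,[("n1",178,168,.11),("n2",362,184,.11),("scrL",97,162,.114),("scrR",620,208,.114),("BL",83,73,.114),("BR",655,120,.114),("FR",645,297,.114),("FL",70,248,.114)])):
    for k,u,v,z in l:
        P=onz(n,(u+.5)/sc-.5+b[0],(v+.5)/sc-.5+b[1],z); print(n,k,(P*1000).round(1),f(P))
```

```text
scene n1 [ 497.8 -112.3  110. ] [-70.   33.1]
scene n2 [ 495.4 -145.6  110. ] [-69.8  -0.2]
scene scrL [498.7 -95.8 114. ] [-70.3  49.7]
scene scrR [ 492.2 -191.   114. ] [-69.4 -45.7]
scene blkFrontR [ 474.2 -196.9  110. ] [-86.8 -53. ]
scene blkL [481.5 -94.4 112. ] [-87.6  49.7]
top n1 [ 497.9 -112.5  110. ] [-69.8  33. ]
top n2 [ 495.4 -146.2  110. ] [-69.7  -0.8]
top scrL [498.8 -96.8 114. ] [-70.2  48.7]
top scrR [ 491.6 -192.3  114. ] [-69.9 -47. ]
top BL [515.  -94.3 114. ] [-54.2  52.4]
top BR [ 507.7 -198.8  114. ] [-53.3 -52.3]
top FR [ 475.5 -196.7  114. ] [-85.6 -52.7]
top FL [483.1 -91.9 114. ] [-86.2  52.4]
```

Run:
```python
from m import *
d=np.load("pics/top0.npy");K,T=cal("top")
v,u=np.mgrid[0:480,0:640]
P=np.stack([(u-K[0,2])/K[0,0]*d,-(v-K[1,2])/K[1,1]*d,-d],-1)@T[:3,:3].T+T[:3,3]
P*=1000
def bb(nm,m):
    q=P[m]; print(nm,len(q),q.min(0).round(),q.max(0).round())
for nm,(u0,v0,u1,v1),z in(("bottle",(232,190,272,232),40),("bottle>100",(232,190,272,232),100),("jar",(285,178,325,216),30),("panel",(75,220,150,365),30),("tray",(135,305,205,365),15),("cutter",(158,258,220,298),4),("tape",(190,195,230,232),6)):
    m=np.zeros(d.shape,bool); m[v0:v1,u0:u1]=1; m&=(P[:,:,2]>z)&(d>0)&(P[:,:,0]<660); bb(nm,m)
# machine front profile
for c in(150,220,260,330,385,398): 
    col=P[140:200,c]; print(c,[tuple(x.astype(int)) for x in col[::7]])
print("stand/handle",[tuple(P[r,c].astype(int)) for r,c in((215,454),(230,452),(262,440),(100,230))])
```

```text
bottle 739 [618. 190.  41.] [660. 256. 153.]
bottle>100 242 [632. 209. 101.] [660. 243. 153.]
jar 106 [652. 101.  31.] [660. 138.  76.]
panel 4619 [354. 419.  30.] [627. 492. 215.]
tray 1095 [353. 324.  15.] [465. 445.  62.]
cutter 757 [481. 290.   4.] [561. 416.  17.]
tape 447 [617. 276.   6.] [660. 346.  26.]
150 [(np.int64(784), np.int64(420), np.int64(75)), (np.int64(769), np.int64(418), np.int64(78)), (np.int64(756), np.int64(419), np.int64(75)), (np.int64(708), np.int64(376), np.int64(222)), (np.int64(709), np.int64(392), np.int64(165)), (np.int64(708), np.int64(408), np.int64(109)), (np.int64(717), np.int64(439), np.int64(-3)), (np.int64(701), np.int64(437), np.int64(3)), (np.int64(687), np.int64(438), np.int64(0))]
220 [(np.int64(742), np.int64(258), np.int64(234)), (np.int64(731), np.int64(258), np.int64(233)), (np.int64(718), np.int64(257), np.int64(234)), (np.int64(708), np.int64(258), np.int64(228)), (np.int64(708), np.int64(266), np.int64(175)), (np.int64(708), np.int64(276), np.int64(114)), (np.int64(708), np.int64(286), np.int64(50)), (np.int64(703), np.int64(294), np.
[... 1236 characters left out ...]
64(707), np.int64(-44), np.int64(1)), (np.int64(692), np.int64(-44), np.int64(0))]
398 [(np.int64(799), np.int64(-65), np.int64(40)), (np.int64(795), np.int64(-71), np.int64(0)), (np.int64(779), np.int64(-70), np.int64(3)), (np.int64(755), np.int64(-64), np.int64(43)), (np.int64(748), np.int64(-68), np.int64(15)), (np.int64(736), np.int64(-71), np.int64(1)), (np.int64(722), np.int64(-71), np.int64(0)), (np.int64(707), np.int64(-71), np.int64(0)), (np.int64(693), np.int64(-71), np.int64(0))]
stand/handle [(np.int64(635), np.int64(-151), np.int64(138)), (np.int64(608), np.int64(-148), np.int64(135)), (np.int64(552), np.int64(-132), np.int64(106)), (np.int64(810), np.int64(243), np.int64(234))]
```

```bash
cat > g.py <<'E'
import sys
from h import *
from scipy.spatial.transform import Rotation as Ro
def delta(x,y,z,psi):
    s=bot.read_state(); R=np.array(s["tcp_rot"]); p=np.array(s["position"])
    a=np.deg2rad(psi); Z=np.array([np.cos(a),np.sin(a),0]); Y=np.array([0,0,-1.]); X=np.cross(Y,Z)
    Rt=np.stack([X,Y,Z],1)
    return (R.T@(np.array([x,y,z])-p*1000)).round(1), np.rad2deg(Ro.from_matrix(R.T@Rt).as_rotvec()).round(2)
if __name__=="__main__":
    s=bot.read_state(); print("t",s["time_s"],"p",(np.array(s["position"])*1000).round(1),"psi",np.rad2deg(np.arctan2(s["tcp_rot"][1][2],s["tcp_rot"][0][2])).round(2),"F",np.round(s["force"],1),"op",round(s["opening"]*87,1))
    for a in sys.argv[1:]: print(a,*delta(*map(float,a.split(","))))
E
python3 g.py 455.4,119.9,200,9.3 455.4,119.9,60,9.3 455.4,119.9,29,9.3
```

```text
t 0.5 p [160.5 604.  244.5] psi 75.12 F [ 0.8 -0.6 -0.3] op 87.0
455.4,119.9,200,9.3 [ 409.3   44.6 -392.1] [ 0.   65.82  0.  ]
455.4,119.9,60,9.3 [ 409.3  184.6 -392.1] [ 0.   65.82  0.  ]
455.4,119.9,29,9.3 [ 409.3  215.6 -392.1] [ 0.   65.82  0.  ]
```

Emit:
jog_arm(
  motion=[40,-30,-40,0,8,0,409.3,10,-392.1,0,65.8,0,409.3,10,-392.1,0,65.8,0,409.3,10,-392.1,0,65.8,0,409.3,10,-392.1,0,65.8,0,409.3,10,-392.1,0,65.8,0,409.3,10,-392.1,0,65.8,0,409.3,10,-392.1,0,65.8,0,409.3,10,-392.1,0,65.8,0,409.3,10,-392.1,0,65.8,0,409.3,10,-392.1,0,65.8,0,409.3,70,-392.1,0,65.8,0,409.3,130,-392.1,0,65.8,0,409.3,174,-392.1,0,65.8,0,409.3,174,-392.1,0,65.8,0,409.3,174,-392.1,0,65.8,0],
  gripper=0.45,
)

```text
time_s: 2.5
position: [0.4556, 0.1211, 0.0718]
tcp_rot: [[0.164, 0.002, 0.987], [-0.987, 0.0, 0.164], [0.0, -1.0, 0.002]]
force: [0.2, 0.2, -0.7]
opening: 0.455
```

```bash
python3 g.py 455.4,119.9,29,9.3
python3 - <<'E'
from h import *
p,_=bot.capture("scene"); crop(p,"s1",200,100,360,330,3)
p,_=bot.capture("top"); crop(p,"t1",220,230,390,370,4)
E
```

```text
t 2.5 p [455.6 121.1  71.8] psi 9.42 F [ 0.2  0.2 -0.7] op 39.6
455.4,119.9,29,9.3 [ 1.1 42.8 -0.4] [-0.09  0.12  0.  ]
```

View pics/s1.png

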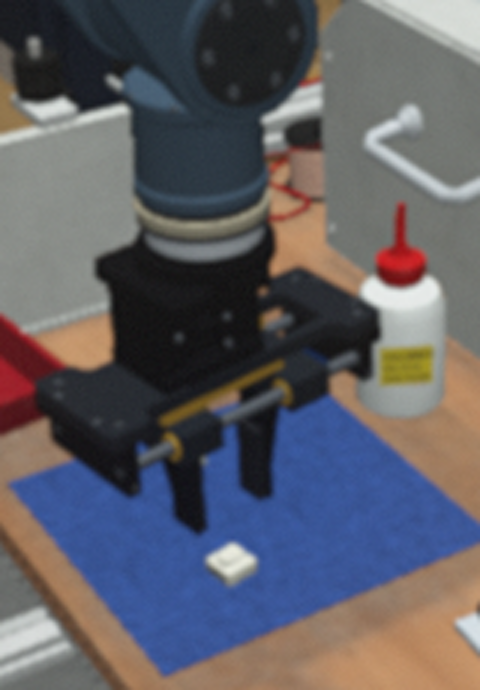

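Run:
```python
from h import *
for u,v in((190,527),(257,494)): print((onz("scene",(u+.5)/3-.5+200,(v+.5)/3-.5+100,.0498)*1000).round(1))
```

```text
[428.  115.8  49.8]
[476.4 122.   49.8]
```

Emit:
jog_arm(
  motion=[1.1,22,0,0,0,0,1.1,42.8,0,0,0,0,1.1,42.8,0,0,0,0,1.1,42.8,0,0,0,0],
)

```text
time_s: 3.1
position: [0.4564, 0.119, 0.0292]
tcp_rot: [[0.162, 0.003, 0.987], [-0.987, 0.0, 0.162], [0.0, -1.0, 0.003]]
force: [0.8, 0.2, -0.0]
opening: 0.453
```

Emit:
jog_arm(
  motion=[0,0,0,0,0,0,0,0,0,0,0,0,0,0,0,0,0,0,0,0,0,0,0,0],
  gripper=0.15,
)

```text
time_s: 3.6
position: [0.4559, 0.1189, 0.0282]
tcp_rot: [[0.162, 0.001, 0.987], [-0.987, 0.0, 0.162], [0.0, -1.0, 0.001]]
force: [-0.8, 0.5, 4.6]
opening: 0.247
```

Emit:
jog_arm(
  motion=[0,-50,0,0,0,0,0,-100,0,0,0,0,0,-140,0,0,0,0,0,-140,0,0,0,0],
)

```text
time_s: 4.1
position: [0.4573, 0.1189, 0.1704]
tcp_rot: [[0.162, 0.007, 0.987], [-0.987, 0.0, 0.162], [0.001, -1.0, 0.007]]
force: [0.2, -0.2, -0.2]
opening: 0.248
```

```bash
python3 g.py 497.7,-113.7,152,-4.5
```

```text
t 4.1 p [457.3 118.9 170.4] psi 9.32 F [ 0.2 -0.2 -0.2] op 21.6
497.7,-113.7,152,-4.5 [236.1  18.6   2. ] [-3.900e-01  1.382e+01  1.000e-02]
```

Emit:
jog_arm(
  motion=[60,0,0,0,5,0,120,0,2,0,13.8,0,180,0,2,0,13.8,0,236.1,5,2,0,13.8,0,236.1,18.6,2,0,13.8,0,236.1,18.6,2,0,13.8,0,236.1,18.6,2,0,13.8,0],
)

```text
time_s: 4.97
position: [0.4946, -0.1121, 0.1485]
tcp_rot: [[-0.077, -0.003, 0.997], [-0.997, 0.001, -0.077], [-0.001, -1.0, -0.003]]
force: [0.4, 0.1, -0.8]
opening: 0.246
```

```bash
python3 g.py 497.7,-113.7,152,-4.5
python3 - <<'E'
from h import *
ps=[bot.capture("scene")[0].astype(float) for i in range(2)]
p=np.mean(ps,0); np.save("pics/s2.npy",p); crop(np.clip(p*1.5,0,255).astype(np.uint8),"s2",340,260,440,340,8)
E
```

```text
t 4.975 p [ 494.6 -112.1  148.5] psi -4.39 F [ 0.4  0.1 -0.8] op 21.4
497.7,-113.7,152,-4.5 [ 1.4 -3.6  3.2] [ 0.15  0.11 -0.07]
```

View pics/s2.png

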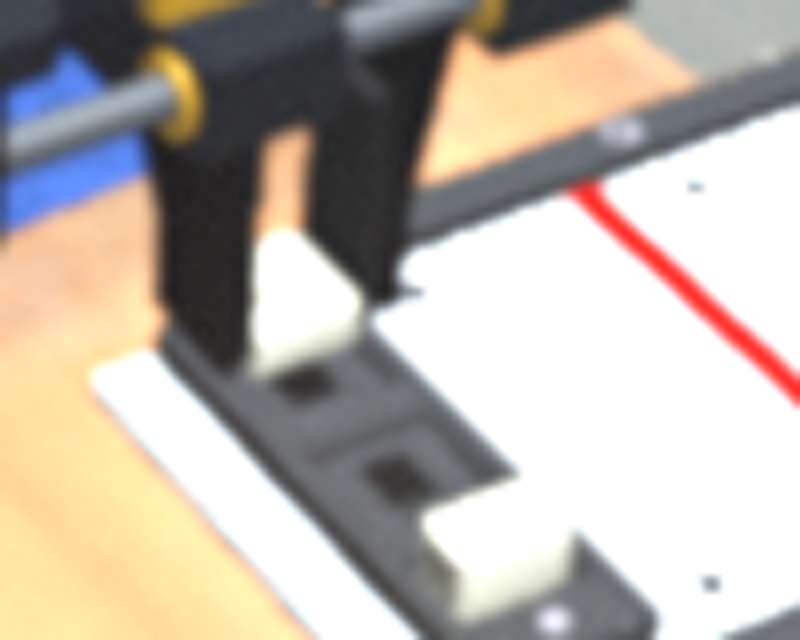

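Run:
```python
from h import *
for u,v,z in((258,378,.1223),(362,336,.1223),(362,298,.1323),(278,232,.1353)): print((onz("scene",(u+.5)/8-.5+340,(v+.5)/8-.5+260,z)*1000).round(1))
a=np.deg2rad(-4.4);R=np.array([[np.cos(a),-np.sin(a)],[np.sin(a),np.cos(a)]])
c=np.array([494.7,-111]);print([(c+R@q).round(1) for q in((-11,-11),(11,-11))])
```

```text
[ 481.9 -121.   122.3]
[ 504.4 -122.2  122.3]
[ 503.1 -123.   132.3]
[ 499.7 -102.7  135.3]
[array([ 482.9, -121.1]), array([ 504.8, -122.8])]
```

Emit:
jog_arm(
  motion=[1.5,0,3.4,0,0,0,1.5,0,3.4,0,0,0,1.5,5,3.4,0,0,0,1.5,9,3.4,0,0,0,1.5,9,3.4,0,0,0],
)

```text
time_s: 5.7
position: [0.4986, -0.1154, 0.1396]
tcp_rot: [[-0.078, -0.001, 0.997], [-0.997, 0.001, -0.078], [-0.0, -1.0, -0.001]]
force: [0.2, 0.3, -0.7]
opening: 0.243
```

```bash
python3 g.py 497.8,-113.8,136.7,-4.5
```

```text
t 5.7 p [ 498.6 -115.4  139.6] psi -4.49 F [ 0.2  0.3 -0.7] op 21.1
497.8,-113.8,136.7,-4.5 [-1.6  2.9 -0.9] [ 0.07  0.01 -0.02]
```

Emit:
jog_arm(
  motion=[-1.3,0,-0.6,0,0,0,-1.3,1.5,-0.6,0,0,0,-1.3,2.9,-0.6,0,0,0,-1.3,2.9,-0.6,0,0,0],
)

```text
time_s: 6.2
position: [0.4984, -0.1142, 0.1372]
tcp_rot: [[-0.078, -0.0, 0.997], [-0.997, 0.0, -0.078], [-0.0, -1.0, -0.0]]
force: [0.5, 0.2, 0.2]
opening: 0.242
```

```bash
python3 g.py 497.8,-113.8,136.7,-4.5
python3 - <<'E'
from h import *
p=bot.capture("scene")[0].astype(float)
crop(np.clip(p*1.5,0,255).astype(np.uint8),"s3",340,260,440,340,8)
E
```

```text
t 6.2 p [ 498.4 -114.2  137.2] psi -4.49 F [0.5 0.2 0.2] op 21.1
497.8,-113.8,136.7,-4.5 [-0.4  0.5 -0.7] [ 0.01  0.01 -0.  ]
```

View pics/s3.png

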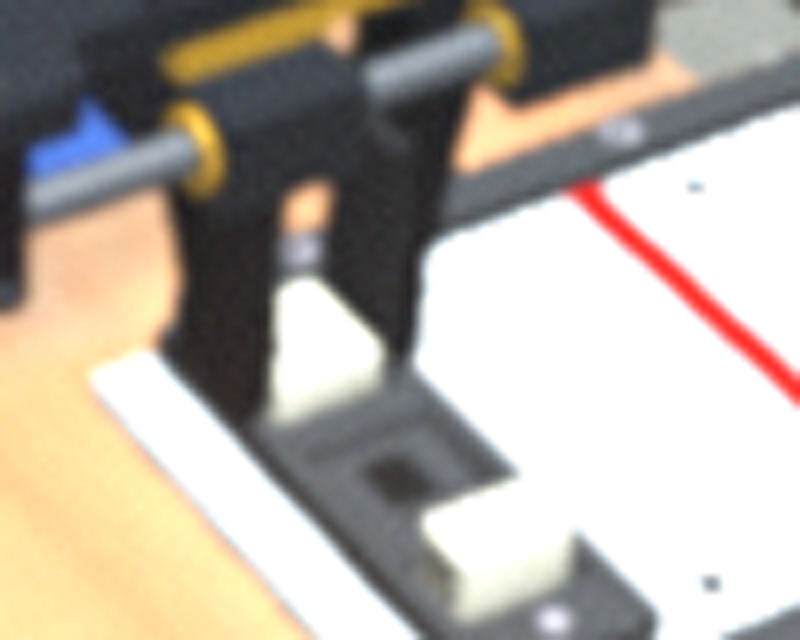

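Emit:
jog_arm(
  motion=[0,0.8,-0.4,0,0,0,0,0.8,-0.4,0,0,0],
)

```text
time_s: 6.5
position: [0.4981, -0.1142, 0.1364]
tcp_rot: [[-0.078, -0.0, 0.997], [-0.997, -0.0, -0.078], [0.0, -1.0, -0.0]]
force: [0.2, -0.0, -1.3]
opening: 0.244
```

Emit:
jog_arm(
  motion=[0,0,0,0,0,0,0,0,0,0,0,0,0,-10,0,0,0,0,0,-50,0,0,0,0,0,-60,0,0,0,0,-120,-60,0,0,0,0,-120,-60,0,0,0,0,-120,-60,0,0,0,0],
  gripper=0.42,
)

```text
time_s: 7.5
position: [0.5065, 0.009, 0.1963]
tcp_rot: [[-0.072, -0.001, 0.997], [-0.997, 0.001, -0.072], [-0.001, -1.0, -0.001]]
force: [-0.1, -0.8, 0.3]
opening: 0.42
```

```bash
python3 g.py
python3 - <<'E'
from h import *
p=bot.capture("scene")[0].astype(float)
crop(np.clip(p*1.5,0,255).astype(np.uint8),"s4",340,260,440,340,8)
E
```

```text
t 7.5 p [506.5   9.  196.3] psi -4.16 F [-0.1 -0.8  0.3] op 36.6
```

View pics/s4.png

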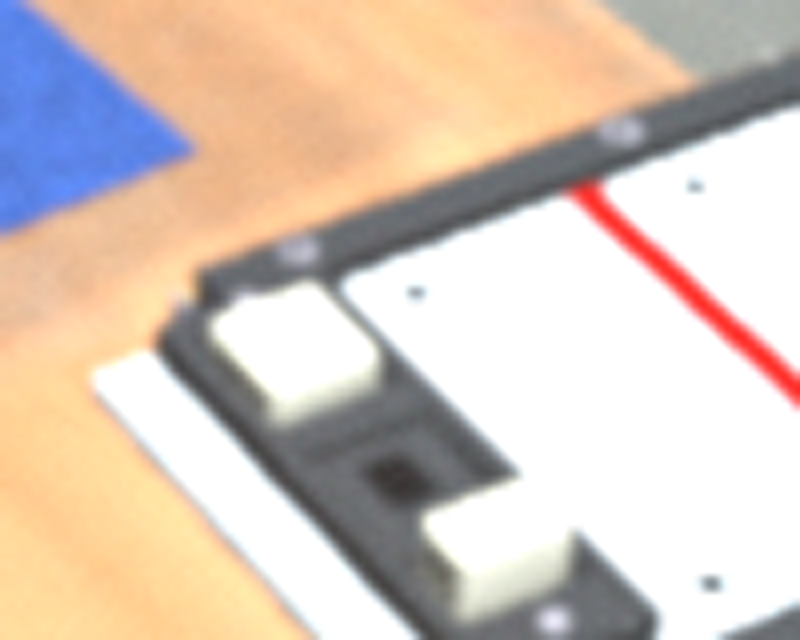

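```bash
python3 - <<'E'
from h import *
for u,v in((210,325),(270,393),(382,350),(312,283)): print((onz("scene",(u+.5)/8-.5+340,(v+.5)/8-.5+260,.120)*1000).round(1))
a=np.deg2rad(-4.5);R=np.array([[np.cos(a),-np.sin(a)],[np.sin(a),np.cos(a)]])
c=np.array([497.8,-112.9]);print([(c+R@q).round(1) for q in((-11,11),(-11,-11),(11,-11),(11,11))])
E
python3 g.py 487.8,237,200,-18.8 487.8,237,70,-18.8
```

```text
[ 485.2 -102.5  120. ]
[ 482.9 -123.4  120. ]
[ 506.8 -125.2  120. ]
[ 507.8 -103.3  120. ]
[array([ 487.7, -101.1]), array([ 486., -123.]), array([ 507.9, -124.7]), array([ 509.6, -102.8])]
t 7.55 p [507.    7.1 196.3] psi -4.25 F [1.9 0.3 0.4] op 36.9
487.8,237,200,-18.8 [-227.8   -3.7  -36.1] [ 0.04 14.55  0.02]
487.8,237,70,-18.8 [-227.8  126.3  -36.1] [ 0.04 14.55  0.02]
```

Emit:
jog_arm(
  motion=[-60,-3,-9,0,5,0,-120,-3,-18,0,14.5,0,-180,-3,-30,0,14.5,0,-227.8,20,-36.1,0,14.5,0,-227.8,80,-36.1,0,14.5,0,-227.8,126,-36.1,0,14.5,0,-227.8,126,-36.1,0,14.5,0,-227.8,126,-36.1,0,14.5,0],
  gripper=0.45,
)

```text
time_s: 8.55
position: [0.4907, 0.2347, 0.0715]
tcp_rot: [[-0.327, 0.002, 0.945], [-0.945, 0.0, -0.327], [-0.001, -1.0, 0.002]]
force: [-0.0, -0.9, 0.7]
opening: 0.45
```

```bash
python3 g.py 487.8,237,30.5,-18.8
python3 - <<'E'
from h import *
p=bot.capture("scene")[0].astype(float)
crop(np.clip(p*1.5,0,255).astype(np.uint8),"s5",220,170,340,260,6)
E
```

```text
t 8.55 p [490.7 234.7  71.5] psi -19.07 F [-0.  -0.9  0.7] op 39.1
487.8,237,30.5,-18.8 [-1.2 41.  -3.6] [-0.09 -0.27 -0.05]
```

View pics/s5.png

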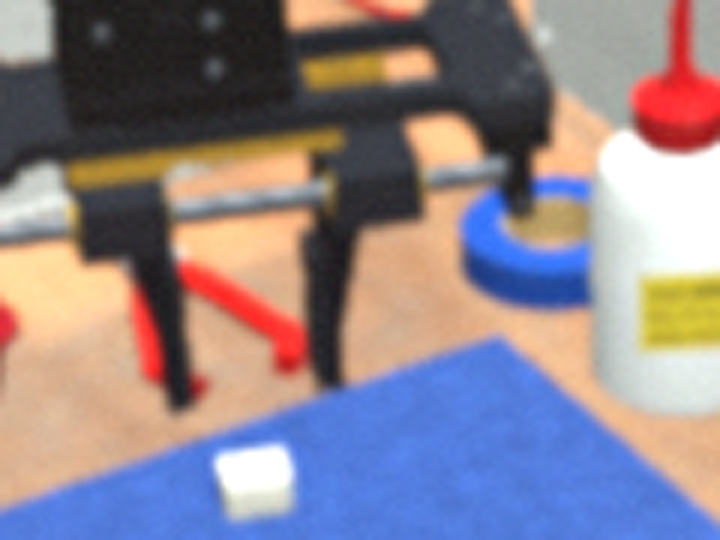

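Emit:
jog_arm(
  motion=[-1.2,15,-3.4,0,0,0,-1.2,35,-3.4,0,0,0,-1.2,41,-3.4,0,0,0,-1.2,41,-3.4,0,0,0,-1.2,41,-3.4,0,0,0],
)

```text
time_s: 9.22
position: [0.487, 0.2377, 0.0301]
tcp_rot: [[-0.325, 0.001, 0.946], [-0.946, 0.0, -0.325], [-0.001, -1.0, 0.001]]
force: [0.2, -0.9, 1.2]
opening: 0.451
```

```bash
python3 g.py 487.8,237,30.5,-18.8
```

```text
t 9.225 p [487.  237.7  30.1] psi -18.99 F [ 0.2 -0.9  1.2] op 39.3
487.8,237,30.5,-18.8 [ 0.4 -0.4  1. ] [-0.06 -0.19 -0.04]
```

Emit:
jog_arm(
  motion=[0.4,0,0.5,0,0,0,0.4,0,0.5,0,0,0,0.4,0,0.5,0,0,0,0.4,0,0.5,0,0,0],
  gripper=0.15,
)

```text
time_s: 9.72
position: [0.4871, 0.2371, 0.0297]
tcp_rot: [[-0.325, 0.001, 0.946], [-0.946, 0.0, -0.325], [-0.0, -1.0, 0.001]]
force: [0.1, 0.2, 2.5]
opening: 0.248
```

```bash
python3 g.py 487.8,237,30.5,-18.8
```

```text
t 9.725 p [487.1 237.1  29.7] psi -18.98 F [0.1 0.2 2.5] op 21.6
487.8,237,30.5,-18.8 [-0.2 -0.8  0.7] [-0.03 -0.18 -0.02]
```

Emit:
jog_arm(
  motion=[0,-40,0,0,0,0,0,-100,0,0,0,0,0,-142,0,0,0,0,0,-142,0,0,0,0],
)

```text
time_s: 10.22
position: [0.4889, 0.2377, 0.1748]
tcp_rot: [[-0.325, 0.008, 0.946], [-0.946, 0.002, -0.325], [-0.004, -1.0, 0.007]]
force: [0.0, -0.7, -0.8]
opening: 0.249
```

```bash
python3 g.py 495.4,-145.9,155,-4.5
```

```text
t 10.225 p [488.9 237.7 174.8] psi -18.98 F [ 0.  -0.7 -0.8] op 21.6
495.4,-145.9,155,-4.5 [360.8  19.1 130.8] [ -0.41 -14.48  -0.2 ]
```

Emit:
jog_arm(
  motion=[57,0,20,0,-5,0,114,0,41,0,-14.5,0,171,0,62,0,-14.5,0,228,0,83,0,-14.5,0,285,0,104,0,-14.5,0,342,0,124,0,-14.5,0,360.8,5,130.8,0,-14.5,0,360.8,15,130.8,0,-14.5,0,360.8,15,130.8,0,-14.5,0,360.8,15,130.8,0,-14.5,0],
)

```text
time_s: 11.48
position: [0.4927, -0.1446, 0.156]
tcp_rot: [[-0.076, -0.001, 0.997], [-0.997, 0.001, -0.076], [-0.001, -1.0, -0.002]]
force: [-0.3, 0.3, -0.8]
opening: 0.246
```

```bash
python3 g.py 495.4,-145.9,144,-4.5
python3 - <<'E'
from h import *
p=bot.capture("scene")[0].astype(float)
crop(np.clip(p*1.5,0,255).astype(np.uint8),"s6",340,260,440,340,8)
E
```

```text
t 11.475 p [ 492.7 -144.6  156. ] psi -4.34 F [-0.3  0.3 -0.8] op 21.4
495.4,-145.9,144,-4.5 [ 1.1 12.   2.8] [ 0.09  0.16 -0.06]
```

View pics/s6.png

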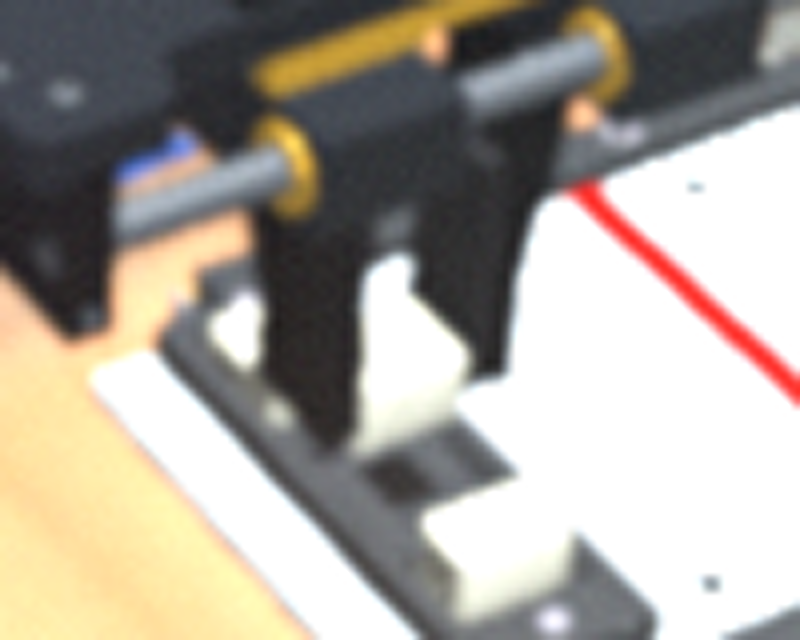

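Run:
```python
from h import *
for u,v,z in((357,458,.1283),(465,408,.1283),(470,355,.1423)): print((onz("scene",(u+.5)/8-.5+340,(v+.5)/8-.5+260,z)*1000).round(1))
a=np.deg2rad(-4.4);R=np.array([[np.cos(a),-np.sin(a)],[np.sin(a),np.cos(a)]])
c=np.array([492.7,-144.6]);print([(c+R@q).round(1) for q in((-11,-9),(11,-9))])
```

```text
[ 479.  -152.6  128.3]
[ 502.7 -152.8  128.3]
[ 501.3 -154.5  142.3]
[array([ 481. , -152.7]), array([ 503. , -154.4])]
```

Consistent to about 1 mm. Align, then lower.

Emit:
jog_arm(
  motion=[1.1,0,2.8,0,0,0,1.1,5,2.8,0,0,0,1.1,12,2.8,0,0,0,1.1,12,2.8,0,0,0,1.1,12,2.8,0,0,0],
)

```text
time_s: 12.15
position: [0.4957, -0.148, 0.1443]
tcp_rot: [[-0.078, -0.0, 0.997], [-0.997, 0.0, -0.078], [-0.0, -1.0, -0.0]]
force: [-0.3, -0.3, -0.1]
opening: 0.251
```

```bash
python3 g.py 495.6,-146,138,-4.5
```

```text
t 12.15 p [ 495.7 -148.   144.3] psi -4.5 F [-0.3 -0.3 -0.1] op 21.9
495.6,-146,138,-4.5 [-2.   6.3 -0.3] [ 0.02  0.   -0.01]
```

Emit:
jog_arm(
  motion=[-1.8,0,-0.2,0,0,0,-1.8,2,-0.2,0,0,0,-1.8,5,-0.2,0,0,0,-1.8,6,-0.2,0,0,0,-1.8,6,-0.2,0,0,0],
)

```text
time_s: 12.78
position: [0.4957, -0.1461, 0.1383]
tcp_rot: [[-0.078, -0.0, 0.997], [-0.997, 0.0, -0.078], [-0.0, -1.0, -0.0]]
force: [0.4, -0.1, -0.8]
opening: 0.251
```

```bash
python3 g.py 495.6,-146,138,-4.5
python3 - <<'E'
from h import *
p=bot.capture("scene")[0].astype(float)
crop(np.clip(p*1.5,0,255).astype(np.uint8),"s7",340,260,440,340,8)
E
```

```text
t 12.775 p [ 495.7 -146.1  138.3] psi -4.49 F [ 0.4 -0.1 -0.8] op 21.8
495.6,-146,138,-4.5 [-0.1  0.3 -0.1] [ 0.02  0.01 -0.01]
```

View pics/s7.png

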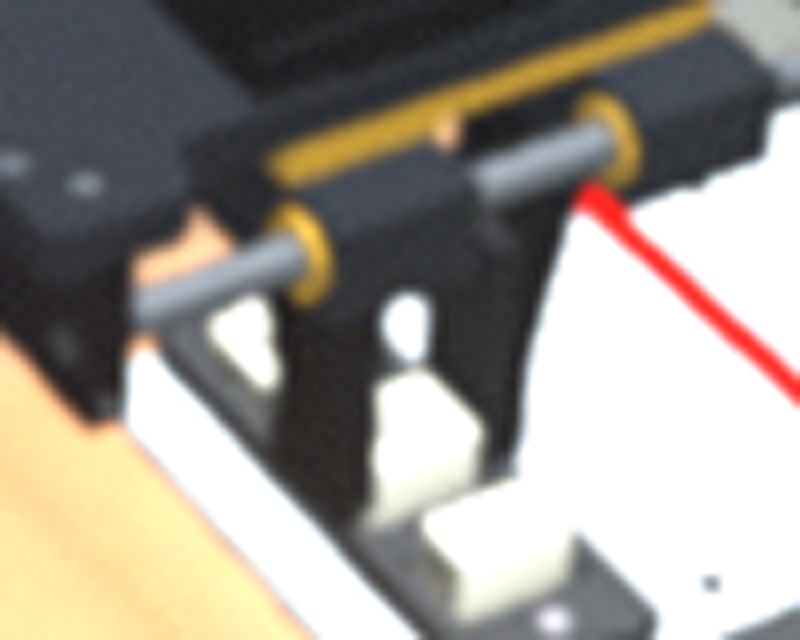

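Emit:
jog_arm(
  motion=[0,0.5,0,0,0,0,0,0.5,0,0,0,0],
)

```text
time_s: 13.08
position: [0.4958, -0.1462, 0.1379]
tcp_rot: [[-0.078, 0.0, 0.997], [-0.997, -0.0, -0.078], [0.0, -1.0, 0.0]]
force: [0.4, -0.7, -0.3]
opening: 0.248
```

Emit:
jog_arm(
  motion=[0,0,0,0,0,0,0,0,0,0,0,0,0,-10,0,0,0,0,0,-50,0,0,0,0,0,-90,0,0,0,0,0,-90,62,0,10,0,0,-90,120,0,20,0,0,-90,135,0,30,0,0,-90,135,0,40,0,0,-90,135,0,50,0,0,-90,135,0,60,0,0,-90,135,0,70,0,0,-90,135,0,80,0,0,-90,135,0,90,0,0,-90,135,0,90,0,0,-90,135,0,90,0],
  gripper=0.42,
)

```text
time_s: 15.08
position: [0.6303, -0.1567, 0.2283]
tcp_rot: [[-0.997, 0.0, -0.076], [0.076, -0.0, -0.997], [-0.0, -1.0, 0.0]]
force: [0.3, 0.2, -0.2]
opening: 0.422
```

```bash
python3 g.py
python3 - <<'E'
from h import *
p=np.mean([bot.capture("scene")[0].astype(float) for i in range(3)],0); np.save("pics/s8.npy",p)
q=np.clip(p*1.3,0,255).astype(np.uint8)
crop(q,"s8",340,230,540,380,4);crop(q,"s8b",340,270,430,350,8)
p=np.mean([bot.capture("top")[0].astype(float) for i in range(3)],0); np.save("pics/t8.npy",p)
crop(np.clip(p*1.5,0,255).astype(np.uint8),"t8",395,180,505,325,4)
E
```

```text
t 15.075 p [ 630.3 -156.7  228.3] psi -94.34 F [ 0.3  0.2 -0.2] op 36.7
```

View pics/s8.png

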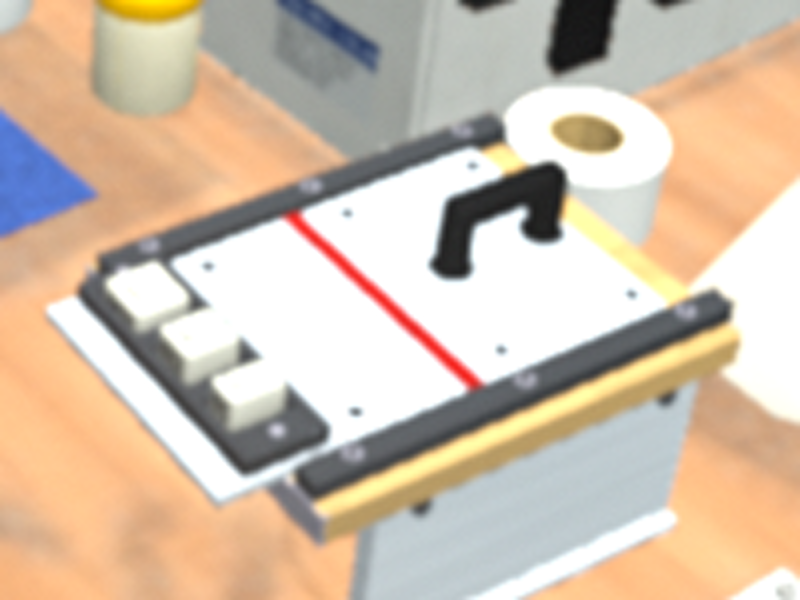

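View pics/s8b.png

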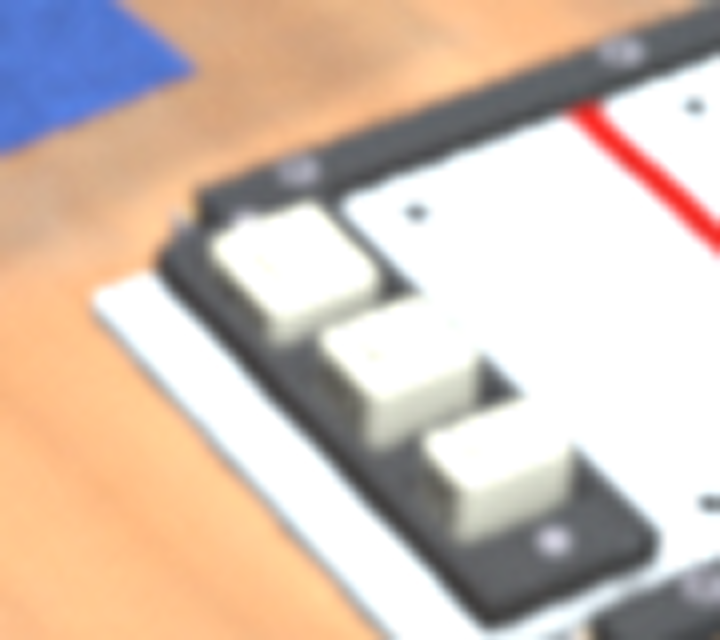

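View pics/t8.png

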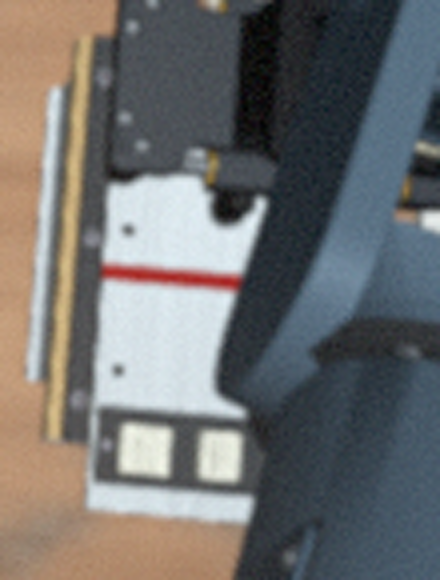

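Run:
```python
from h import *
s=np.load("pics/s8.npy");t=np.load("pics/topavg.npy")
crop(np.clip(s*1.3,0,255).astype(np.uint8),"z1",400,335,445,370,16)
crop(np.clip(s*1.6,0,255).astype(np.uint8),"z2",355,280,385,305,20)
crop(np.clip(t*2,0,255).astype(np.uint8),"z3",403,275,423,300,16)
crop(np.clip(t*2,0,255).astype(np.uint8),"z4",472,280,496,305,16)
z=[cv2.resize(cv2.imread(f"pics/z{i}.png"),(395,295)) for i in(1,2,3,4)]
cv2.imwrite("pics/z.png",np.vstack([np.hstack(z[:2]),np.hstack(z[2:])]))
```

```text
(no output)
```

View pics/z.png

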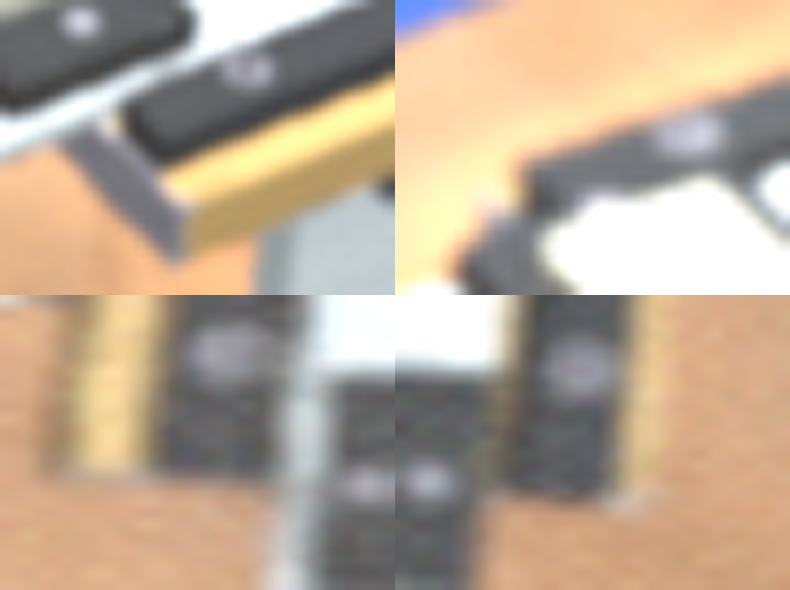

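Run:
```python
from h import *
a=np.deg2rad(-4.5);R=np.array([[np.cos(a),-np.sin(a)],[np.sin(a),np.cos(a)]]);o=np.array([574.9,-151.65])
f=lambda P:(R.T@(P[:2]*1000-o)+[10,0]).round(1)
def q(n,b,sx,sy,x,y,z,k):
    P=onz(n,x/sx-.5+b[0],y/sy-.5+b[1],z); print(k,(P*1000).round(1),f(P))
q("scene",(400,335),8.78,8.43,190,205,.1,"strip corner(y-75)")
q("scene",(400,335),8.78,8.43,95,125,.1,"strip upper edge")
q("scene",(400,335),8.78,8.43,130,105,.11,"rail R top front +y? ")
q("scene",(400,335),8.78,8.43,165,150,.11,"rail R top front -y? ")
q("scene",(355,280),13.17,11.8,528,165,.11,"x") if 0 else q("scene",(355,280),13.17,11.8,130,165,.11,"rail L top front +y corner")
q("top",(403,275),19.75,11.8,210,182,.11,"rail L end");q("top",(403,275),19.75,11.8,110,193,.10,"strip L")
q("top",(472,280),16.46,11.8,165,200,.11,"rail R end");q("top",(472,280),16.46,11.8,230,215,.10,"strip R")
print([proj("top",(512.,y,1)) for y in()])
```

```text
strip corner(y-75) [ 489.2 -221.1  100. ] [-69.9 -76. ]
strip upper edge [ 488.7 -199.7  100. ] [-72.2 -54.7]
rail R top front +y?  [ 488.8 -206.5  110. ] [-71.5 -61.5]
rail R top front -y?  [ 486.8 -217.   110. ] [-72.8 -72. ]
rail L top front +y corner [500.  -79.5 110. ] [-70.3  66.1]
rail L end [500.2 -82.7 110. ] [-69.9  62.9]
strip L [498.4 -75.1 100. ] [-72.2  70.3]
rail R end [ 489.8 -208.   110. ] [-70.4 -62.8]
strip R [ 487.5 -218.2  100. ] [-71.9 -73.2]
[]
```

```bash
python3 - <<'E'
from m import *
s=np.load("pics/s8.npy"); print(redband("scene",s,(400,270,480,340)))
def q(b,sc,x,y,z):
    P=onz("scene",(x+.5)/sc-.5+b[0],(y+.5)/sc-.5+b[1],z); print((P*1000).round(1))
# handle bar top ends, scale4 base(340,230)
q((340,230),4,455,205,.138); q((340,230),4,552,168,.138)
E
python3 g.py 630.7,-156.1,134,-94.5
```

```text
(((574.538818359375, -151.55252075195312), (111.19193267822266, 5.900222301483154), 85.25216674804688), array([ 0.57445547, -0.15493897]), array([ 12,  13,  48,  44, 179], dtype=int32))
[ 604.5 -155.4  138. ]
[ 650.3 -159.2  138. ]
t 15.375 p [ 630.3 -156.7  227.9] psi -94.46 F [ 0.6 -0.4  0. ] op 36.5
630.7,-156.1,134,-94.5 [-0.3 93.9 -0.7] [0.   0.04 0.01]
```

Emit:
jog_arm(
  motion=[0,40,-0.7,0,0,0,0,75,-0.7,0,0,0,0,85,-0.7,0,0,0,0,90,-0.7,0,0,0,0,93,-0.7,0,0,0,0,93,-0.7,0,0,0,0,93,-0.7,0,0,0],
)

```text
time_s: 16.25
position: [0.6309, -0.1562, 0.1359]
tcp_rot: [[-0.997, 0.002, -0.078], [0.078, -0.001, -0.997], [-0.002, -1.0, 0.001]]
force: [-1.0, 0.1, 0.1]
opening: 0.419
```

```bash
python3 g.py 630.7,-156.1,134,-94.5
python3 - <<'E'
from h import *
p=bot.capture("scene")[0].astype(float)
crop(np.clip(p*1.3,0,255).astype(np.uint8),"s9",420,220,520,320,6)
E
```

```text
t 16.25 p [ 630.9 -156.2  135.9] psi -94.48 F [-1.   0.1  0.1] op 36.5
630.7,-156.1,134,-94.5 [ 0.2  1.9 -0.1] [-0.03  0.02 -0.09]
```

View pics/s9.png

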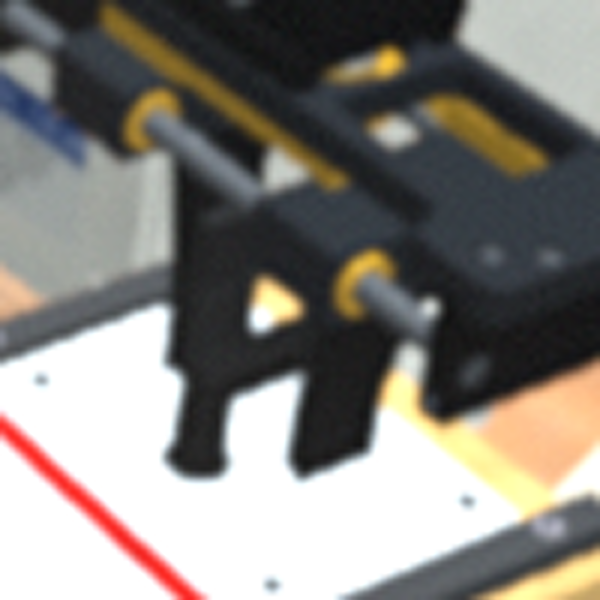

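Emit:
jog_arm(
  motion=[0,1.2,0,0,0,0,0,1.2,0,0,0,0],
)

```text
time_s: 16.55
position: [0.6304, -0.156, 0.1338]
tcp_rot: [[-0.997, -0.0, -0.078], [0.078, 0.0, -0.997], [0.0, -1.0, -0.0]]
force: [-0.1, 0.1, 1.2]
opening: 0.419
```

Emit:
jog_arm(
  motion=[0,0,0,0,0,0,0,0,0,0,0,0,0,0,0,0,0,0,0,0,0,0,0,0,0,0,0,0,0,0],
  gripper=0.0,
)

```text
time_s: 17.18
position: [0.6305, -0.1561, 0.1337]
tcp_rot: [[-0.997, 0.0, -0.078], [0.078, -0.0, -0.997], [-0.0, -1.0, 0.0]]
force: [-0.5, -0.5, -0.0]
opening: 0.132
```

```bash
python3 -c "
from rig import bot
for i in range(3):
    s=bot.read_state();print(s['position'],s['force'],s['moment'],s['opening'])"; python3 g.py
```

```text
[ 0.63045247 -0.15609572  0.13374171] [-0.51325334 -0.52612984 -0.01107585] [-0.09044928  0.21842216  0.027974  ] 0.1321528957013272
[ 0.63045247 -0.15609572  0.13374171] [-0.51325334 -0.52612984 -0.01107585] [-0.09044928  0.21842216  0.027974  ] 0.1321528957013272
[ 0.63045247 -0.15609572  0.13374171] [-0.51325334 -0.52612984 -0.01107585] [-0.09044928  0.21842216  0.027974  ] 0.1321528957013272
t 17.175 p [ 630.5 -156.1  133.7] psi -94.48 F [-0.5 -0.5 -0. ] op 11.5
```

Emit:
jog_arm(
  motion=[3,0.2,0,0,0,0,6,0.2,0,0,0,0,10,0.2,0,0,0,0,14,0.2,0,0,0,0,18,0.2,0,0,0,0,22,0.2,0,0,0,0,26,0.2,0,0,0,0,30,0.2,0,0,0,0,34,0.2,0,0,0,0,37,0.2,0,0,0,0,40,0.2,0,0,0,0,40,0.2,0,0,0,0,40,0.2,0,0,0,0],
)

```text
time_s: 18.8
position: [0.5902, -0.1529, 0.1337]
tcp_rot: [[-0.997, -0.001, -0.078], [0.078, -0.0, -0.997], [0.001, -1.0, 0.0]]
force: [3.0, -0.9, 3.4]
opening: 0.133
```

```bash
python3 -c "
from rig import bot
s=bot.read_state();print(s['position'],s['force'],s['moment'],s['opening'])"; python3 g.py
```

```text
[ 0.59021496 -0.15294889  0.1337184 ] [ 3.00423914 -0.93512118  3.35007833] [-0.11866914 -0.33677372  0.02441161] 0.13338017763747304
t 18.8 p [ 590.2 -152.9  133.7] psi -94.48 F [ 3.  -0.9  3.4] op 11.6
```

Run:
```python
from m import *
p=np.mean([bot.capture("scene")[0].astype(float) for i in range(2)],0)
crop(np.clip(p*1.3,0,255).astype(np.uint8),"s10",320,230,520,380,4)
print(redband("scene",p,(370,270,460,350)))
```

```text
(((534.166748046875, -148.27951049804688), (111.8831787109375, 5.31614351272583), 85.14946746826172), array([ 0.53437994, -0.15009524]), array([ 19,  21,  48,  46, 192], dtype=int32))
```

View pics/s10.png

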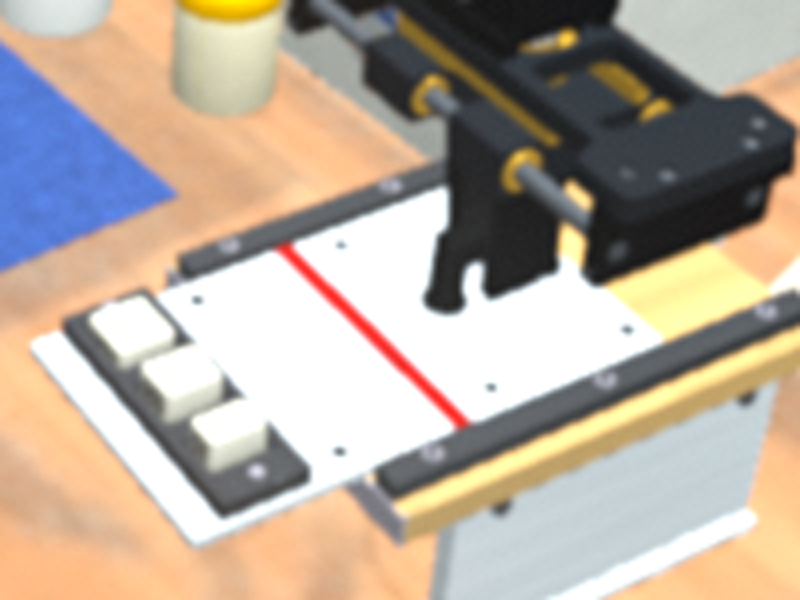

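Emit:
jog_arm(
  motion=[3,0.1,0,0,0,0,6,0.1,0,0,0,0,9,0.1,0,0,0,0,12,0.2,0,0,0,0,15,0.2,0,0,0,0,18,0.2,0,0,0,0,21,0.2,0,0,0,0,24,0.2,0,0,0,0,27,0.2,0,0,0,0,30,0.2,0,0,0,0,33,0.2,0,0,0,0,36,0.2,0,0,0,0,38,0.2,0,0,0,0,38,0.2,0,0,0,0,38,0.2,0,0,0,0],
)

```text
time_s: 20.78
position: [0.5553, -0.1509, 0.1346]
tcp_rot: [[-0.997, 0.007, -0.079], [0.079, -0.002, -0.997], [-0.007, -1.0, 0.002]]
force: [6.1, -0.7, 4.9]
opening: 0.133
```

```bash
python3 -c "
from rig import bot
s=bot.read_state();print(s['position'],s['force'],s['moment'],s['opening'])"
python3 - <<'E'
from m import *
p=np.mean([bot.capture("scene")[0].astype(float) for i in range(3)],0); np.save("pics/s11.npy",p)
q=np.clip(p*1.3,0,255).astype(np.uint8)
crop(q,"s11",300,230,500,380,4); crop(q,"s11b",375,320,440,370,12)
print(redband("scene",p,(340,270,435,360)))
E
```

```text
[ 0.55527948 -0.1508778   0.13461942] [ 6.09403943 -0.68117837  4.87766811] [-0.12973063 -0.95515026 -0.00380439] 0.13309880614172975
(((500.03900146484375, -145.51097106933594), (112.10177612304688, 5.940452575683594), 85.2696533203125), array([ 0.49999098, -0.14857084]), array([ 31,  28,  46,  48, 212], dtype=int32))
```

View pics/s11.png

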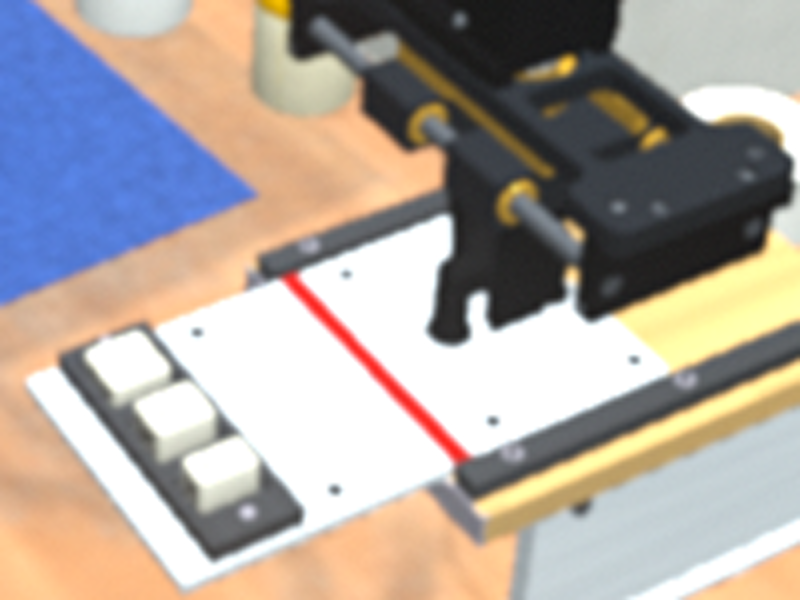

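View pics/s11b.png

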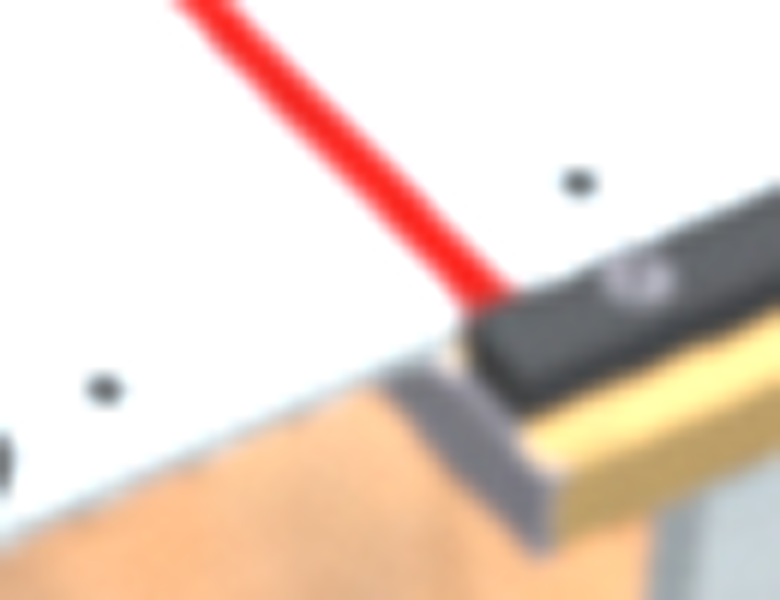

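Run:
```python
from h import *
for x,y,z in((428,368,.1),(545,474,.1),(485,420,.1),(470,330,.11),(470,306,.106),(512,288,.106)):
    P=onz("scene",(x+.5)/12-.5+375,(y+.5)/12-.5+320,z)*1000; print(P.round(1),"x0",(P[0]-.0787*(P[1]+145.5)).round(1))
```

```text
[ 487.5 -200.9  100. ] x0 491.8
[ 487.7 -220.6  100. ] x0 493.6
[ 487.5 -210.6  100. ] x0 492.7
[ 488.1 -206.2  110. ] x0 492.8
[ 493.4 -200.4  106. ] x0 497.8
[ 499.3 -200.9  106. ] x0 503.6
```

Emit:
jog_arm(
  motion=[0,0.5,0,0,0,-0.3,1,1.0,0,0,0,-0.6,3,1.0,0,0,0,-0.6,5,1.0,0,0,0,-0.6,6,1.0,0,0,0,-0.6,6,1.0,0,0,0,-0.6,6,1.0,0,0,0,-0.6],
)

```text
time_s: 21.8
position: [0.5505, -0.1508, 0.1342]
tcp_rot: [[-0.997, -0.001, -0.079], [0.079, -0.002, -0.997], [0.001, -1.0, 0.003]]
force: [7.3, -0.5, 6.6]
opening: 0.135
```

```bash
cat > look.py <<'E'
import sys
from m import *
s=bot.read_state();print(s['time_s'],np.round(s['position'],4),np.round(s['force'],1),np.round(s['moment'],2),np.round(np.array(s['tcp_rot'])[:,1],4),s['opening'])
p=np.mean([bot.capture("scene")[0].astype(float) for i in range(3)],0)
q=np.clip(p*1.3,0,255).astype(np.uint8)
crop(q,sys.argv[1],300,240,470,380,4); crop(q,sys.argv[1]+"b",375,320,440,370,12)
r=redband("scene",p,(340,270,435,365)); print(r[0], "x0", r[0][0][0]-.0787*(r[0][0][1]+145.5))
E
python3 look.py s12
```

```text
21.8 [ 0.5505 -0.1508  0.1342] [ 7.3 -0.5  6.6] [-0.08 -1.15 -0.03] [-0.0011 -0.0025 -1.    ] 0.13464971242037715
((494.92529296875, -146.6772003173828), (114.26763916015625, 6.293753623962402), 84.90293884277344) x0 495.017938633728
```

View pics/s12b.png

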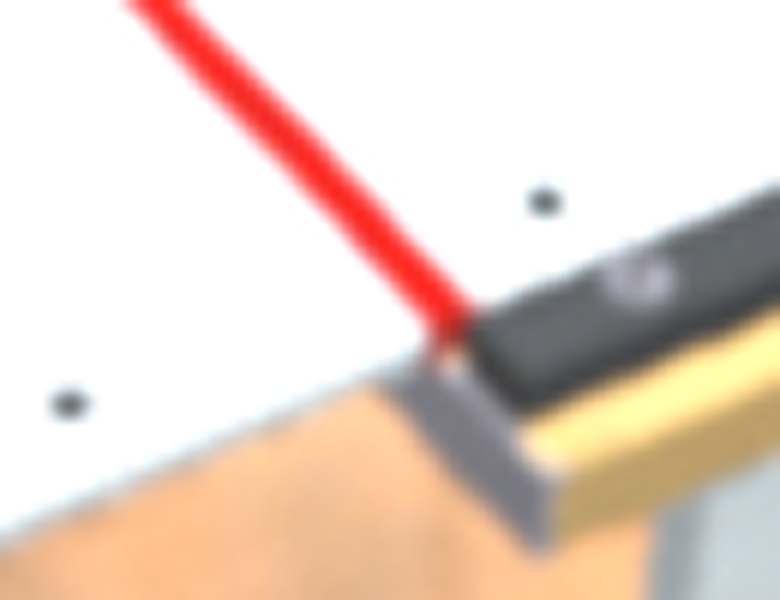

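Emit:
jog_arm(
  motion=[1,0.3,-0.4,0,0,0,1.8,0.3,-0.8,0,0,0,1.8,0.3,-0.8,0,0,0,1.8,0.3,-0.8,0,0,0],
)

```text
time_s: 22.45
position: [0.5493, -0.1504, 0.1342]
tcp_rot: [[-0.997, 0.0, -0.079], [0.079, -0.004, -0.997], [-0.001, -1.0, 0.004]]
force: [8.1, -1.1, 7.0]
opening: 0.134
```

```bash
python3 look.py s13
cat > plane.py <<'E'
from h import *
K,T=cal("scene")
def pts(d):
    v,u=np.mgrid[0:480,0:640]
    return np.stack([(u-K[0,2])/K[0,0]*d,-(v-K[1,2])/K[1,1]*d,-d],-1)@T[:3,:3].T+T[:3,3]
a=np.deg2rad(-4.5);R=np.array([[np.cos(a),-np.sin(a)],[np.sin(a),np.cos(a)]])
def fit(d,o,nm,x0=-48,x1=30):
    P=pts(d)*1000; q=(P[:,:,:2]-o)@R  # plate coords rel. origin
    m=(d>0)&(q[:,:,0]>x0)&(q[:,:,0]<x1)&(abs(q[:,:,1])<50)&(abs(P[:,:,2]-106)<8)
    A=np.c_[q[m],np.ones(m.sum())]; z=P[m][:,2]
    for _ in range(3):
        c,*_r=np.linalg.lstsq(A,z,rcond=None); k=abs(z-A@c)<2.5; A,z=A[k],z[k]
    print(nm,len(z),"pitch deg",np.rad2deg(c[0]).round(2),"roll",np.rad2deg(c[1]).round(2),"z0",c[2].round(2),"rms",(z-A@c).std().round(2))
o0=np.array([564.9,-150.9]); fit(np.load("pics/scene0.npy"),o0,"initial")
d=np.mean([bot.capture("scene")[1] for i in range(3)],0)
s=bot.read_state()["position"]; o=o0+(np.array(s[:2])*1000-[630.5,-156.1]); print(o); fit(d,o,"now")
E
python3 plane.py
```

```text
22.45 [ 0.5493 -0.1504  0.1342] [ 8.1 -1.1  7. ] [-0.25 -1.29  0.03] [ 3.0e-04 -3.6e-03 -1.0e+00] 0.1342963247443245
((493.75933837890625, -146.58070373535156), (114.2302474975586, 5.8062052726745605), 85.49166870117188) x0 493.8443897628784
initial 2389 pitch deg -0.06 roll 0.05 z0 105.45 rms 0.92
[ 483.73503744 -145.19754814]
now 2714 pitch deg 0.6 roll -0.06 z0 105.45 rms 0.55
```

View pics/s13b.png

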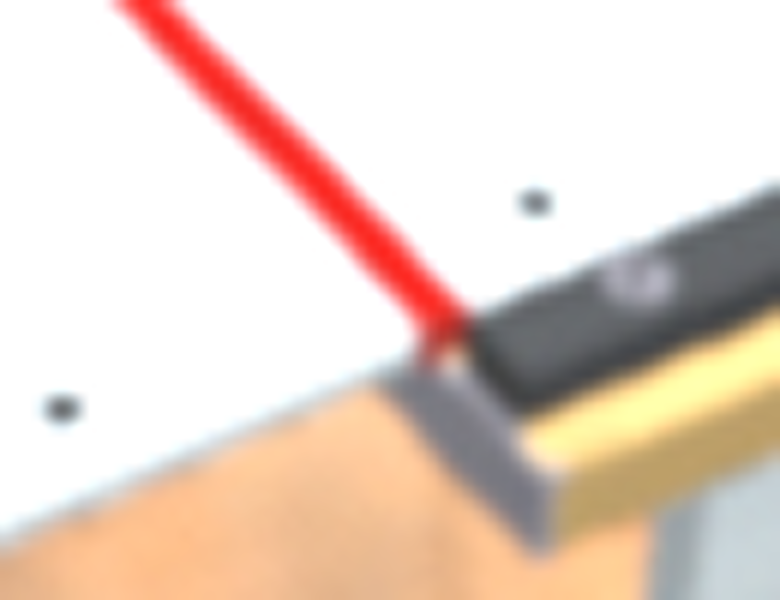

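Emit:
jog_arm(
  motion=[1,0,0,0,0,0,1.6,0,0,0,0,0,1.6,0,0,0,0,0,0.5,0.5,0,0,0,0,-1.0,1.2,0,0,0,0,-1.8,1.2,0,0,0,0,-1.8,1.2,0,0,0,0],
)

```text
time_s: 23.62
position: [0.5483, -0.1502, 0.1336]
tcp_rot: [[-0.997, -0.006, -0.078], [0.078, -0.003, -0.997], [0.006, -1.0, 0.003]]
force: [0.9, -1.7, 15.2]
opening: 0.135
```

```bash
python3 look.py s14; python3 plane.py
```

```text
23.625 [ 0.5483 -0.1502  0.1336] [ 0.9 -1.7 15.2] [-0.33 -0.17  0.01] [-0.006  -0.0029 -1.    ] 0.13462728338757116
((492.4165344238281, -146.39389038085938), (113.0859375, 5.750735282897949), 85.40612030029297) x0 492.48688359680176
initial 2389 pitch deg -0.06 roll 0.05 z0 105.45 rms 0.92
[ 482.74166989 -145.05990088]
now 2715 pitch deg -0.03 roll -0.01 z0 105.6 rms 0.55
```

Emit:
jog_arm(
  motion=[0,-0.5,0,0,0,0,0,-0.5,0,0,0,0,0,-0.5,0,0,0,0],
)

```text
time_s: 24.3
position: [0.5483, -0.1502, 0.1336]
tcp_rot: [[-0.997, -0.006, -0.078], [0.078, -0.003, -0.997], [0.006, -1.0, 0.003]]
force: [1.5, -1.7, 13.6]
opening: 0.131
```

```bash
python3 look.py s15; python3 plane.py
```

```text
24.3 [ 0.5483 -0.1502  0.1336] [ 1.5 -1.7 13.6] [-0.4  -0.23  0.02] [-0.006  -0.0027 -1.    ] 0.13147440386834272
((492.4163818359375, -146.3942108154297), (113.0870361328125, 5.806891441345215), 85.36002349853516) x0 492.4867562271118
initial 2389 pitch deg -0.06 roll 0.05 z0 105.45 rms 0.92
[ 482.74488678 -145.05802148]
now 2696 pitch deg 0.0 roll -0.03 z0 105.6 rms 0.55
```

View pics/s15.png

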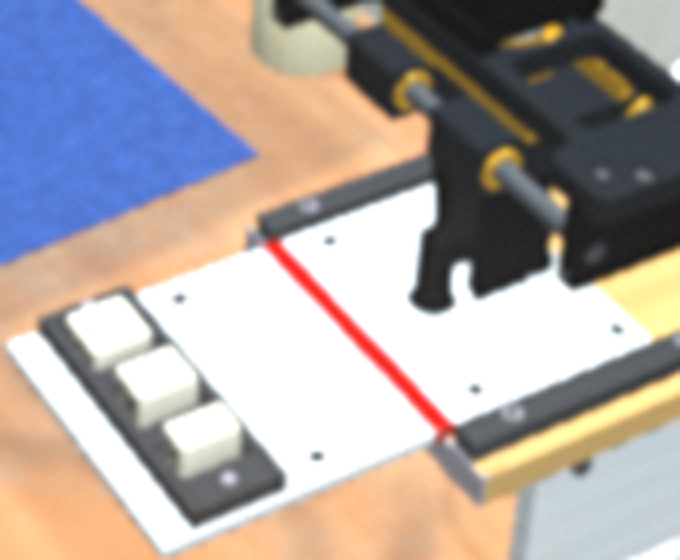

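View pics/s15b.png

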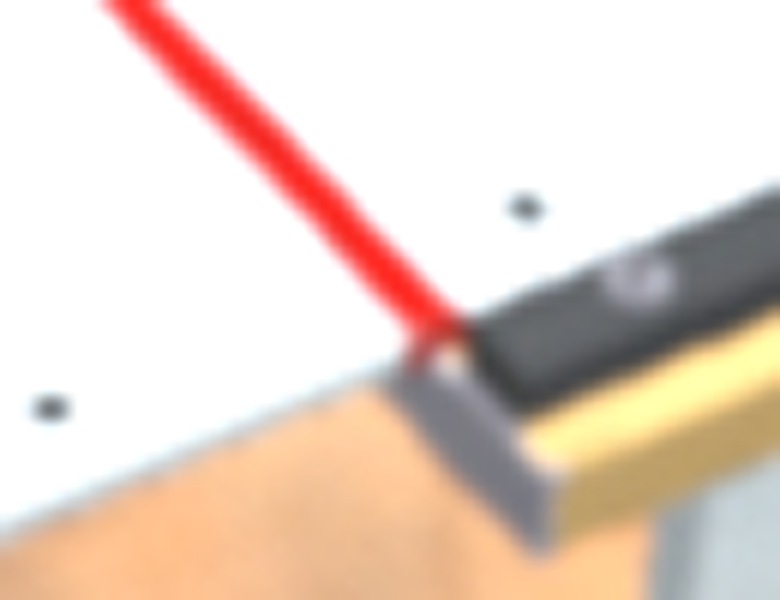

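Run:
```python
from m import *
p=np.mean([bot.capture("top")[0].astype(float) for i in range(4)],0); np.save("pics/t16.npy",p)
crop(np.clip(p*2,0,255).astype(np.uint8),"t16",400,260,450,310,12)
crop(np.clip(p*2,0,255).astype(np.uint8),"t16r",400,230,500,345,5)
```

```text
(no output)
```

View pics/t16.png

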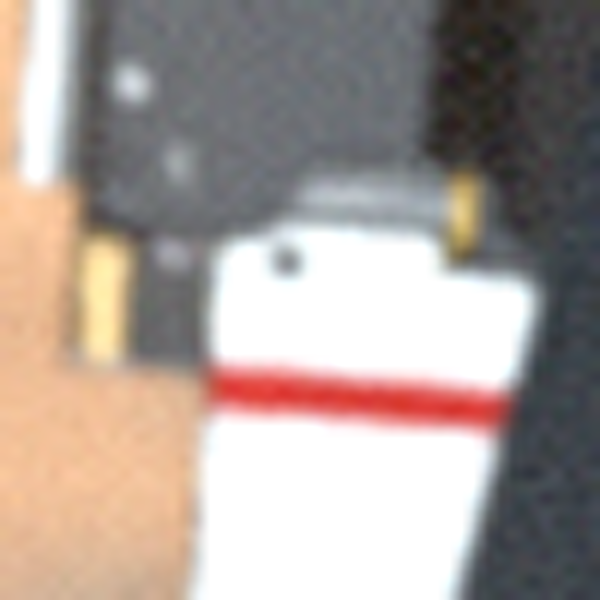

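View pics/t16r.png

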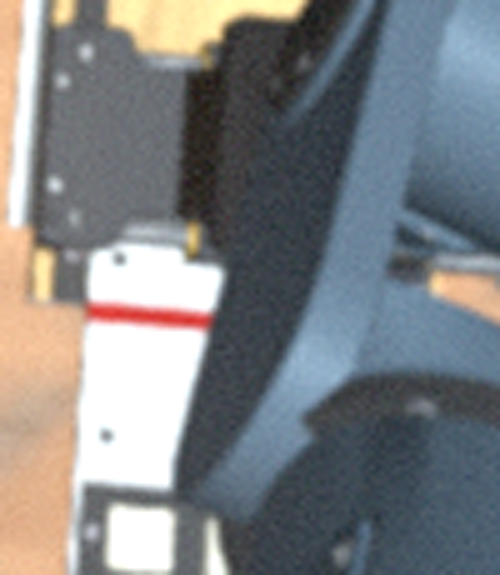

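Run:
```python
from h import *
p=np.load("pics/t16.npy")
# vertical profile of rail + wood strip cols (rail u=412..415, wood 408..410), band u=420..438
print("rail",p[284:296,411:416].mean((1,2)).round(0)); print("wood b",p[284:296,407:410,2].mean(1).round(0),"r-b",(p[284:296,407:410,0]-p[284:296,407:410,2]).mean(1).round(0))
for x,y,z,k in((165,362,.11,"rail end"),(110,365,.10,"strip"),(215,389,.106,"band L"),(500,410,.106,"band R")):
    P=onz("top",(x+.5)/12-.5+400,(y+.5)/12-.5+260,z)*1000; print(k,P.round(1),"x0",(P[0]-.0787*(P[1]+145.5)).round(1))
```

```text
rail [54. 53. 53. 53. 53. 56. 70. 84. 93. 95. 95. 96.]
wood b [82. 82. 80. 80. 82. 85. 81. 76. 75. 76. 76. 76.] r-b [46. 45. 47. 47. 43. 34. 28. 36. 43. 45. 44. 45.]
rail end [500.6 -83.  110. ] x0 495.6
strip [500.1 -76.3 100. ] x0 494.7
band L [496.6 -91.4 106. ] x0 492.3
band R [ 493.9 -135.1  106. ] x0 493.1
```

Run:
```python
from rig import bot
import numpy as np
s=bot.read_state(); print(s["time_s"],np.round(s["qvel"],2),np.round(s["position"],4),np.round(s["force"],1),s["opening"])
print(bot.hand_in())
```

```text
24.8 [-0.1  -0.09  0.05  0.05 -0.   -0.06] [ 0.5483 -0.1502  0.1336] [ 2.6 -2.8 13.4] 0.12837203501882644
the job is handed in; nothing more can be done
None
```

Both loose connectors are seated in their own nests, in line with conn_3 and with their pin faces to the front. I then slid the plate out about 82 mm and handed the job in at 24.8 s. The gripper was still holding the handle, with the arm at rest.

**What the last checks showed:**
- **Connectors:** in the last scene picture all three sit in line in the block with their front faces the same way. I did not measure how deep they sit at the end. An earlier corner check showed conn_1 was not sitting high. I could not make out the separate pin holes; I judged the facing from face shading and from the latch marks.
- **Plate level:** the depth fit gave 0.0° pitch and -0.03° roll. Part-way through the slide it had tipped 0.6° front-down. I corrected that by pushing the handle down and relieving the drag.
- **Edge under the band:** the band's centre measured about 0 to 1.5 mm past the stand edge, against its 4 mm half-width. The two cameras disagreed by about 1 mm on where that edge is.
- **Hold-down:** about 13 N at the handle, more than the 3 to 5 N needed. A 0.5 mm back-off only took it down from 15 N.
- **Grip:** the opening reading drifted from 0.135 to 0.128 over the last second or so. I took this as noise and did not look further.
- **Bystanders:** I did not re-measure them. The arm made no contact that I saw outside the connectors and the plate.

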